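Refit the spring and push button of the salt dispenser

TASK

Put the salt dispenser's button back together: thread the loose coil spring, foot end down, over the upright stem, twisting it a little if it snags, until it sits fully down and level on the dispenser's top with the open part of its foot coil around the small key at the foot of the stem. Then set the black push-button cap over the end of the stem so that it rests level on the spring, and let go. Leave the jar, the spoon rest and the jar carousel where they are.

Things in the scene. Friction and masses are not known exactly. Their poses are not given: they have to be found in the camera images.
- dispenser: Salt dispenser, fixed to the shelf: clear acrylic pot 76 mm across on a white foot 88 mm across, with a flat white top 82 mm across, its face 70 mm above the shelf. From the top's centre rises a round steel stem, 19 mm in diameter, 63 mm tall, its last 6 mm tapered to 12 mm. Origin: centre of its underside; z up, +x towards the key (see key).
- seat (a point): Centre of the dispenser's top face (70 mm above the shelf), on the stem's axis, where the spring's foot must sit; axes as the dispenser's.
- key (a point): Middle of the outer end of the dark steel key, a bar lying on the dispenser's top at the foot of the stem, along the dispenser's +x: 5 mm wide, 6 mm high, reaching 17.5 mm from the stem's axis.
- stem_tip (a point): Top end of the stem, on its axis, 63 mm above the seat.
- spring: Stiff steel compression spring standing upright on the shelf, loose, about 30 g: 50 mm tall, 31 mm outer and 24 mm clear inner diameter, wire 3.2 mm; it does not give noticeably at hand forces. Origin: centre of its underside (foot); z up along its axis, +x towards the middle of the opening in its foot coil (see foot_gap). The top end coil is closed and flat.
- foot_gap (a point): Middle of the opening in the spring's flat foot coil, 14 mm from its axis along its +x: open 40 degrees to either side, 7 mm high. The foot goes down over the key if this points along the key within about 20 degrees; turned further away it snags on top of the key and stays tilted and about 5 mm too high, until turning the spring lets it drop.
- cap: Black plastic push-button cap, loose, about 40 g, standing on the shelf, opening down: plain cylinder 38 mm in diameter, 32 mm tall, with a round blind bore from below 22 mm in diameter, 20 mm deep. Origin: centre of its underside; z up. Finally it rests on the spring's top, its underside 50 mm above the seat, the stem's last 13 mm in the bore.
- jar: Bystander: closed glass jar with a steel lid, 44 mm across and 65 mm tall, loose. Origin: centre of its underside.
- spoon_rest: Bystander: white ceramic spoon rest, a round dish 100 mm across and 20 mm high with a flat handle 60 mm long towards its -x, loose. Origin: centre of the dish's underside.
- carousel_rim (a point): Bystander: the point nearest the work on the rim of the black plastic turntable (200 mm across, 170 mm tall with its knob) that carries eight closed jars and turns about its upright axis; it stands far to the robot's left. An upright comal on a wire stand, 185 mm tall, stands far to the robot's right.
There are look-alikes about, which are no part of the job. Leave any purple or yellow look-alike of the cap alone.

How it is judged:
By the outcome, as a careful person would: the job done as asked, in the order asked, and still so for the second after the job is handed in, with the robot touching nothing.
It also fails if it takes over 67 s, if anything falls off the work surface, if the arm or the gripper's body presses on something with over 40 N, if the wrist force passes 120 N, or if a joint passes its speed limit or range.

ROBOT

A 6-joint arm with a two-finger parallel gripper is mounted at the origin on the work surface. World frame = base frame: x ahead of the robot, y to its left, z up, the work surface at z = 0. Lengths are in mm, angles in rad, forces in N, time in s.
With the tool pointing down it reaches from about 300 to 775 mm from the base axis. Payload 14.6 kg.
Tool frame: the origin (TCP) lies at the very end of the fingers, on their centre line; the grasp point (between the pads) lies 19 mm behind it; z points along the fingers, y is the line along which they close (so a half turn about z gives the same grasp; the last joint's range is limited). The gripper opens to 94 mm and grips with 3 to 60 N. Pads are 16 mm wide; open, the fingers measure 119 mm over their backs; the gripper's body (75 mm by 177 mm) begins 78 mm behind the grasp point.
Start: joints at [1.108, 0.3, 1.521, -0, 1.321, -0.067], TCP at [212.047, 507.469, 205.446] pointing down, gripper open.
Joint ranges: [-3.03, 3.03], [-0.79, 2.21], [0.23, 2.52], [-1.04, 4.18], [0, 3.07], [-2.55, 2.55]. Speed limits (rad/s): [2.22, 2.22, 2.57, 3.14, 3.14, 3.14].

INTERFACE

Orientations are given as [roll, pitch, yaw] about the fixed x, y, z axes, in that order (R = Rz(yaw) Ry(pitch) Rx(roll)).
In Python, from cell import manip gives the robot as it stands. The module is installed in compiled form; this text tells all that it offers.
- The arm moves only by the shell command python3 -m inch 'ROWS' [FORCE]. ROWS is JSON, a list of rows, each an object of numbers: "gripper": the opening, from 0 (shut) to 1 (fully open); "dx", "dy", "dz": the shift along the world's x, y, z in m; "wx", "wy", "wz": the turn, a rotation vector about the world's x, y, z in degrees. A call has exactly 5 rows; each row is the pose to reach, as a shift and turn from the pose commanded when the call began; what a row does not reach only later rows make up. A row lasts 1/12 s, in which the tool goes at most 41.7 mm and 7.16 degrees, less where a joint would pass 70% of its speed; a pose out of reach is approached as far as the arm can. A call with a gripper value outside its range is refused whole. The fingers move at their own pace and stop on an object; FORCE is the grip in N (left out, the last holds). Time passes only in rows, so rows that repeat a pose let the fingers close, or fill a call up. It gives the time, the measured TCP pose, the force, the opening and the grip force at its end, in the units of the state.
- manip.read_state(): the state, without advancing time (a new reading comes with each control period).
- manip.camera(name): name is "scene" or "top" or "wrist"; returns the picture (480x640x3 uint8, blue, green, red); there is no depth.
- manip.camera_info(name): a dict with "camera_matrix" (3x3 intrinsics, pixels), "D" ([k1, k2, p1, p2, k3] as OpenCV has them; the pictures are not rectified), "R" (3x3) and "t" (3): a world point X has camera coordinates R X + t; the wrist camera has in their place "tool_from_camera" (4x4, takes a point from camera to tool coordinates, whose origin is the TCP and whose axes are the flange's). Camera axes: x right, y down, z forward; pixel columns grow to the right and rows downward; lengths in mm; the calibration is good to about 2 mm. A picture is of the moment at which its call begins: read the wrist's pose just before it. camera_info takes no time and is no camera call.
- manip.sign_off(): hands the job in; it is judged then, once.
The state is a dict: "clock": time; "joints": joint angles; "qd": joint speeds; "effort": joint torques, N m; "eef_pos": TCP position; "eef_rot": TCP orientation; "wrist_force": force on the tool from outside, world axes, zero at the start; "moment": the same for the moment, N m; "finger_gap": finger opening in mm; "finger_force": force on a finger pad.
Only numpy, scipy, OpenCV 4.12 (cv2) and the standard library are available. Lean on these libraries where they do the work, as an engineer would, in place of code of your own. Each camera call takes 0.05 s, during which the arm holds its last target. There are 200 camera calls.

## Working session

There is one attempt and no reset: what is moved stays moved. The work goes in short steps, Python scripts to look and compute and a shell command to move; the robot and the scene stay as the last step left them, time stands still between calls to the robot, and variables do not carry over. Pictures are saved under pics/ and viewed, at most 10 in all, crops included, and the job is handed in when it is done.

```bash
mkdir -p pics; cat > h.py <<'E'
import numpy as np, cv2
from cell import manip
from scipy.spatial.transform import Rotation as Ro
def pose():
    s=manip.read_state(); return np.array(s["eef_pos"]), Ro.from_euler('xyz',s["eef_rot"]).as_matrix(), s
def ray(name,px,P=None):
    c=manip.camera_info(name); K=np.array(c["camera_matrix"]);D=np.array(c["D"])
    u=cv2.undistortPoints(np.array(px,float).reshape(-1,1,2),K,D).reshape(-1,2)
    d=np.c_[u,np.ones(len(u))]
    if name=="wrist":
        p,R=P; T=np.array(c["tool_from_camera"]); o=p+R@T[:3,3]; d=d@(R@T[:3,:3]).T
    else:
        R=np.array(c["R"]);t=np.array(c["t"]); o=-R.T@t; d=d@R
    return o,d
def at(name,px,z,P=None):
    o,d=ray(name,px,P); z=np.broadcast_to(z,len(d)); return o+d*((z-o[2])/d[:,2])[:,None]
def proj(name,X,P=None):
    c=manip.camera_info(name); K=np.array(c["camera_matrix"]);D=np.array(c["D"]); X=np.array(X,float).reshape(-1,3)
    if name=="wrist":
        p,Rt=P; T=np.array(c["tool_from_camera"]); Y=(X-p)@Rt; Y=(Y-T[:3,3])@T[:3,:3]
    else: Y=X@np.array(c["R"]).T+np.array(c["t"])
    return cv2.projectPoints(Y,np.zeros(3),np.zeros(3),K,D)[0].reshape(-1,2)
E
python3 - <<'E'
from h import *
p,R,s=pose(); print(s)
for n in("scene","top","wrist"):
    cv2.imwrite(f"pics/{n}0.png",manip.camera(n)); c=manip.camera_info(n); print(n,c)
E
```

```text
{'clock': 0.0, 'joints': array([ 1.10841249e+00,  3.00518540e-01,  1.52157075e+00, -3.27830257e-05,
        1.32070827e+00, -6.65991464e-02]), 'qd': array([ 0.00011627, -0.00078013, -0.00099117,  0.00030541,  0.00078038,
       -0.00175357]), 'effort': array([-3.58776102e-03, -5.31799579e+01, -3.52743924e+01,  7.07046990e-02,
        2.43104144e-02, -7.24425627e-05]), 'eef_pos': array([211.93569506, 507.24223355, 204.86468152]), 'eef_rot': array([-3.14038830e+00, -4.85034983e-05,  2.74581606e+00]), 'wrist_force': array([-0.80159136, -0.50612595, -0.20550943]), 'moment': array([-0.01220838, -0.00267687,  0.01672902]), 'finger_force': 0.0, 'finger_gap': 93.96279450426991}
scene {'camera_matrix': array([[441.85027266,   0.        , 319.55231107],
       [  0.        , 441.85027266, 241.00550965],
       [  0.        ,   0.        ,   1.        ]]), 'D': array([-0.00383536,  0.        ,  0.        ,  0.        ,  0.        ]), 'R': array([[-0.77237204,  0.63505014, -0.01235892],
       [ 0.42024295,  0.49633182, -0.75963846],
       [-0.47627439, -0.59191726, -0.65022817]]), 't': array([
[... 468 characters left out ...]
, -9.97945782e-01]]), 't': array([ 128.8802277 ,  622.55446227, 1017.10478225])}
wrist {'camera_matrix': array([[429.34777603,   0.        , 314.87716848],
       [  0.        , 429.34777603, 240.46749004],
       [  0.        ,   0.        ,   1.        ]]), 'D': array([-0.09790773,  0.        ,  0.        ,  0.        ,  0.        ]), 'tool_from_camera': array([[-3.96333161e-04, -9.60850114e-01, -2.77068405e-01,
         8.22529657e+01],
       [ 9.99999897e-01, -4.42422843e-04,  1.03833272e-04,
         1.00489328e+00],
       [-2.22349603e-04, -2.77068335e-01,  9.60850190e-01,
        -1.80251272e+02],
       [ 0.00000000e+00,  0.00000000e+00,  0.00000000e+00,
         1.00000000e+00]])}
```

View pics/top0.png

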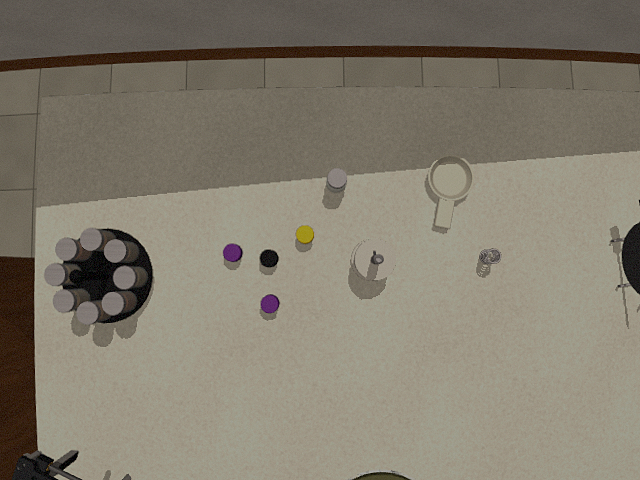

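View pics/scene0.png

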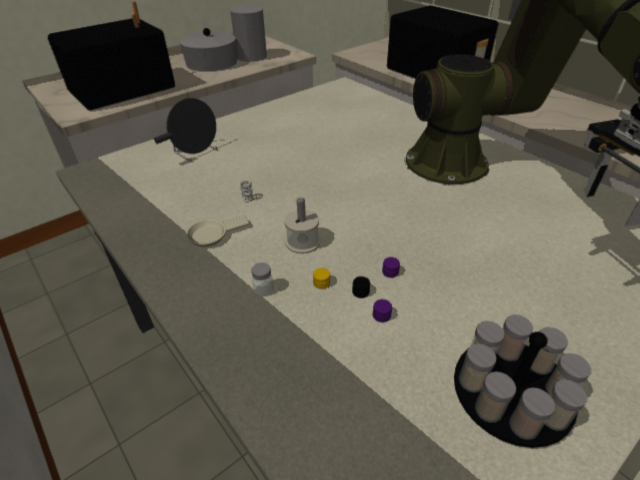

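The top picture shows the black cap at (269,258). Its look-alikes are purple at (232,252) and (270,303), and yellow at (305,234). The spring is at about (489,256), the stem tip at about (377,258), the jar at (336,181) and the spoon rest at (450,180). I'll check these choices in one close composite.

```bash
python3 - <<'E'
from h import *
t=cv2.imread("pics/top0.png"); s=cv2.imread("pics/scene0.png")
c=lambda im,x,y,w,h,k:cv2.resize(im[y:y+h,x:x+w],None,fx=k,fy=k,interpolation=cv2.INTER_CUBIC)
a=np.hstack([c(t,465,235,44,50,6),c(t,345,230,50,50,6),c(t,250,240,39,50,6)])
b=np.hstack([c(s,230,175,44,50,6),c(s,278,193,50,50,6),c(s,345,268,39,50,6)])
im=np.vstack([a,b]);print(im.shape)
cv2.imwrite("pics/comp.png",im)
print(at("top",[[489,256],[377,258],[269,258]],[50,133,32]).round(1))
print(at("scene",[[246,184],[301,201],[361,283]],[50,133,32]).round(1))
E
```

```text
(600, 798, 3)
[[ 577.1 -225.7   50. ]
 [ 574.6   13.4  133. ]
 [ 579.   221.9   32. ]]
[[ 576.9 -228.9   50. ]
 [ 580.4   25.7  133. ]
 [ 582.3  229.9   32. ]]
```

View pics/comp.png

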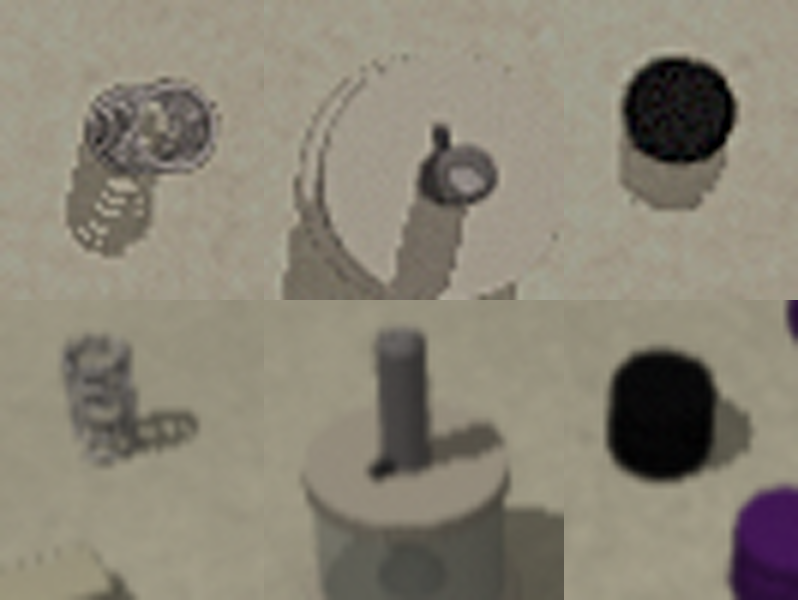

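The composite confirms all three. The spring's top end is at about (494,256) in the top view and its foot at about (484,256). The stem tip is at (378.5,259.7) and the key at about (374.3,251.7), pointing away from the robot. The cap's top is at (269,258).

```bash
python3 - <<'E'
from h import *
print("top",at("top",[[494.2,255.8],[483.9,256],[378.5,259.7],[374.3,251.7],[269.2,258.1]],[50,0,133,76,32]).round(1))
print("scene",at("scene",[[246.3,182.5],[246.8,200],[300.7,199.3],[297.5,221.2],[361.2,281.5]],[50,0,133,73,32]).round(1))
# stereo tri for consistency: stem tip
for a,b in(([378.5,259.7],[300.7,199.3]),([494.2,255.8],[246.3,182.5]),([269.2,258.1],[361.2,281.5])):
    o,d=ray("top",[a]);q,e=ray("scene",[b]);d=d[0];e=e[0]
    A=np.c_[d,-e];k=np.linalg.lstsq(A,q-o,rcond=None)[0];print(((o+d*k[0]+q+e*k[1])/2).round(1),np.linalg.norm(o+d*k[0]-q-e*k[1]).round(1))
p,R,s=pose();print(p,R.round(3))
E
```

```text
top [[ 577.3 -236.6   50. ]
 [ 578.2 -231.8    0. ]
 [ 571.4   10.7  133. ]
 [ 588.    11.7   76. ]
 [ 578.7  221.5   32. ]]
scene [[ 572.2 -234.7   50. ]
 [ 582.  -227.8    0. ]
 [ 576.9   20.1  133. ]
 [ 586.6   16.4   73. ]
 [ 578.9  226.9   32. ]]
[570.9  10.3 125.1] 1.7
[ 575.3 -234.3   51.9] 5.1
[577.5 223.1  28.1] 3.6
[211.95754601 507.31046608 205.02996895] [[-0.923  0.386 -0.   ]
 [ 0.386  0.923 -0.001]
 [ 0.    -0.001 -1.   ]]
```

```bash

python3 -m inch '[{"gripper":1,"dx":0.09,"dy":-0.185,"wz":-33},{"gripper":1,"dx":0.09,"dy":-0.185,"wz":-33},{"gripper":1,"dx":0.09,"dy":-0.185,"wz":-33},{"gripper":1,"dx":0.09,"dy":-0.185,"wz":-33},{"gripper":1,"dx":0.09,"dy":-0.185,"wz":-33}]'
python3 -m inch '[{"gripper":1,"dx":0.09,"dy":-0.185,"wz":-34},{"gripper":1,"dx":0.09,"dy":-0.185,"wz":-34},{"gripper":1,"dx":0.09,"dy":-0.185,"wz":-34},{"gripper":1,"dx":0.09,"dy":-0.185,"wz":-34},{"gripper":1,"dx":0.09,"dy":-0.185,"wz":-34}]'
python3 -m inch '[{"gripper":1,"dx":0.09,"dy":-0.185},{"gripper":1,"dx":0.09,"dy":-0.185},{"gripper":1,"dx":0.09,"dy":-0.185},{"gripper":1,"dx":0.09,"dy":-0.185},{"gripper":1,"dx":0.09,"dy":-0.185}]'
python3 -m inch '[{"gripper":1,"dx":0.095,"dy":-0.185,"dz":-0.04},{"gripper":1,"dx":0.095,"dy":-0.185,"dz":-0.04},{"gripper":1,"dx":0.095,"dy":-0.185,"dz":-0.04},{"gripper":1,"dx":0.095,"dy":-0.185,"dz":-0.04},{"gripper":1,"dx":0.095,"dy":-0.185,"dz":-0.04}]'
python3 -m inch '[{"gripper":1},{"gripper":1},{"gripper":1},{"gripper":1},{"gripper":1}]'
python3 - <<'E'
from h import *
p,R,s=pose();print(p,R.round(3),s["clock"],s["wrist_force"])
im=manip.camera("wrist");cv2.imwrite("pics/w1.png",im)
q=proj("wrist",[[576,-234,50],[576,-234,0]],(p,R));print(q)
x,y=(q.mean(0)-[80,75]).astype(int);x=max(x,0);y=max(y,0)
cv2.imwrite("pics/w1c.png",cv2.resize(im[y:y+150,x:x+160],None,fx=4,fy=4,interpolation=cv2.INTER_CUBIC));print(x,y)
E
```

```text
[211.95754601 507.31046608 205.02996895] [[-0.923  0.386 -0.   ]
 [ 0.386  0.923 -0.001]
 [ 0.    -0.001 -1.   ]] 0.15 [-0.36892474 -0.27748848  0.17530063]
[[-31.53902059 611.93495331]
 [-19.76589278 590.81580828]]validation failed for argument at $[0]...
validation failed for argument at $[0]...
validation failed for argument at $[0]...
validation failed for argument at $[0]...
validation failed for argument at $[0]...
Traceback (most recent call last):
cv2.error: OpenCV(4.12.0) /io/opencv/modules/imgproc/src/resize.cpp:4208: error: (-215:Assertion failed) !ssize.empty() in function 'resize'
```

All keys are probably required, so I'll test with a small move.

```bash

python3 -m inch '[{"gripper":1,"dx":0.09,"dy":-0.185,"dz":0,"wx":0,"wy":0,"wz":-33},{"gripper":1,"dx":0.09,"dy":-0.185,"dz":0,"wx":0,"wy":0,"wz":-33},{"gripper":1,"dx":0.09,"dy":-0.185,"dz":0,"wx":0,"wy":0,"wz":-33},{"gripper":1,"dx":0.09,"dy":-0.185,"dz":0,"wx":0,"wy":0,"wz":-33},{"gripper":1,"dx":0.09,"dy":-0.185,"dz":0,"wx":0,"wy":0,"wz":-33}]'
```

```text
clock: 0.62
eef_pos: [302.3, 320.5, 205.4]
eef_rot: [3.142, 0.0, 2.163]
wrist_force: [0.6, 0.2, -0.1]
finger_gap: 94.0
finger_force: 0.0
```

```bash

python3 -m inch '[{"gripper":1,"dx":0.09,"dy":-0.185,"dz":0,"wx":0,"wy":0,"wz":-34},{"gripper":1,"dx":0.09,"dy":-0.185,"dz":0,"wx":0,"wy":0,"wz":-34},{"gripper":1,"dx":0.09,"dy":-0.185,"dz":0,"wx":0,"wy":0,"wz":-34},{"gripper":1,"dx":0.09,"dy":-0.185,"dz":0,"wx":0,"wy":0,"wz":-34},{"gripper":1,"dx":0.09,"dy":-0.185,"dz":0,"wx":0,"wy":0,"wz":-34}]' | head -3
python3 -m inch '[{"gripper":1,"dx":0.09,"dy":-0.185,"dz":0,"wx":0,"wy":0,"wz":0},{"gripper":1,"dx":0.09,"dy":-0.185,"dz":0,"wx":0,"wy":0,"wz":0},{"gripper":1,"dx":0.09,"dy":-0.185,"dz":0,"wx":0,"wy":0,"wz":0},{"gripper":1,"dx":0.09,"dy":-0.185,"dz":0,"wx":0,"wy":0,"wz":0},{"gripper":1,"dx":0.09,"dy":-0.185,"dz":0,"wx":0,"wy":0,"wz":0}]' | head -3
python3 -m inch '[{"gripper":1,"dx":0.092,"dy":-0.185,"dz":-0.04,"wx":0,"wy":0,"wz":0},{"gripper":1,"dx":0.092,"dy":-0.185,"dz":-0.04,"wx":0,"wy":0,"wz":0},{"gripper":1,"dx":0.092,"dy":-0.185,"dz":-0.04,"wx":0,"wy":0,"wz":0},{"gripper":1,"dx":0.092,"dy":-0.185,"dz":-0.04,"wx":0,"wy":0,"wz":0},{"gripper":1,"dx":0.092,"dy":-0.185,"dz":-0.04,"wx":0,"wy":0,"wz":0}]' | head -3
python3 -m inch '[{"gripper":1,"dx":0,"dy":0,"dz":0,"wx":0,"wy":0,"wz":0},{"gripper":1,"dx":0,"dy":0,"dz":0,"wx":0,"wy":0,"wz":0},{"gripper":1,"dx":0,"dy":0,"dz":0,"wx":0,"wy":0,"wz":0},{"gripper":1,"dx":0,"dy":0,"dz":0,"wx":0,"wy":0,"wz":0},{"gripper":1,"dx":0,"dy":0,"dz":0,"wx":0,"wy":0,"wz":0}]' | head -3
python3 - <<'E'
from h import *
p,R,s=pose();print(p,R.round(3),s["clock"],s["wrist_force"])
im=manip.camera("wrist");cv2.imwrite("pics/w1.png",im)
q=proj("wrist",[[576,-234,50],[576,-234,0]],(p,R));print(q)
x,y=(q.mean(0)-[80,75]).astype(int);x=max(x,0);y=max(y,0)
cv2.imwrite("pics/w1c.png",cv2.resize(im[y:y+150,x:x+160],None,fx=4,fy=4,interpolation=cv2.INTER_CUBIC));print(x,y)
E
```

```text
clock: 1.03
eef_pos: [392.5, 135.3, 205.6]
eef_rot: [3.141, -0.0, 1.57]
clock: 1.45
eef_pos: [482.5, -49.9, 205.5]
eef_rot: [3.141, 0.0, 1.576]
clock: 1.87
eef_pos: [573.5, -232.7, 165.2]
eef_rot: [-3.141, -0.0, 1.576]
clock: 2.28
eef_pos: [573.2, -229.6, 166.8]
eef_rot: [3.14, 0.0, 1.578]
[ 573.17794987 -229.62507108  166.80382205] [[-0.007  1.     0.001]
 [ 1.     0.007 -0.   ]
 [-0.     0.001 -1.   ]] 2.2833 [-0.76755733  0.31335842 -0.54982788]
[[319.80393518 241.90953586]
 [319.06302851 225.06908011]]
239 158
```

View pics/w1c.png

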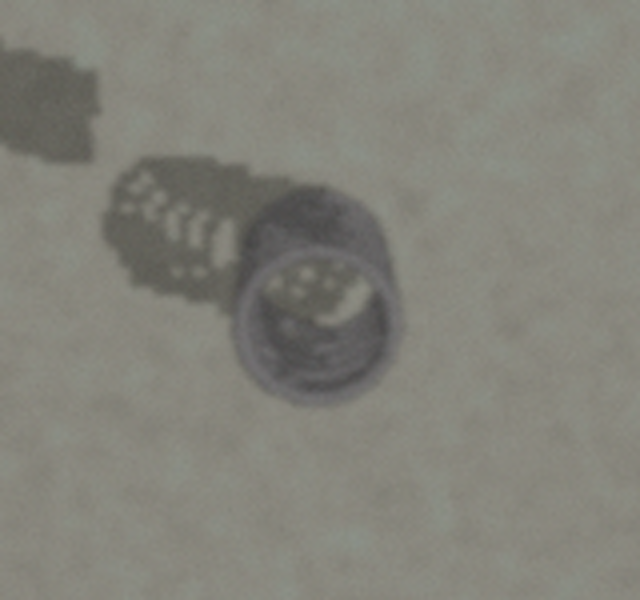

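The crop shows the spring's top ring centred at crop (318,326), which is wrist pixel (318.5,239.5). A lit patch inside the ring suggests the gap faces roughly +x. I'll confirm with a tilted side view from the +x+y side.

```bash

python3 -m inch '[{"gripper":1,"dx":0.017,"dy":0.014,"dz":-0.04,"wx":0,"wy":0,"wz":-35},{"gripper":1,"dx":0.017,"dy":0.014,"dz":-0.04,"wx":0,"wy":0,"wz":-35},{"gripper":1,"dx":0.017,"dy":0.014,"dz":-0.04,"wx":0,"wy":0,"wz":-35},{"gripper":1,"dx":0.017,"dy":0.014,"dz":-0.04,"wx":0,"wy":0,"wz":-35},{"gripper":1,"dx":0.017,"dy":0.014,"dz":-0.04,"wx":0,"wy":0,"wz":-35}]' | head -3
python3 -m inch '[{"gripper":1,"dx":0,"dy":0,"dz":-0.04,"wx":-27.5,"wy":20,"wz":0},{"gripper":1,"dx":0,"dy":0,"dz":-0.04,"wx":-27.5,"wy":20,"wz":0},{"gripper":1,"dx":0,"dy":0,"dz":-0.04,"wx":-27.5,"wy":20,"wz":0},{"gripper":1,"dx":0,"dy":0,"dz":-0.04,"wx":-27.5,"wy":20,"wz":0},{"gripper":1,"dx":0,"dy":0,"dz":-0.04,"wx":-27.5,"wy":20,"wz":0}]' | head -3
python3 -m inch '[{"gripper":1,"dx":0,"dy":0,"dz":0,"wx":0,"wy":0,"wz":0},{"gripper":1,"dx":0,"dy":0,"dz":0,"wx":0,"wy":0,"wz":0},{"gripper":1,"dx":0,"dy":0,"dz":0,"wx":0,"wy":0,"wz":0},{"gripper":1,"dx":0,"dy":0,"dz":0,"wx":0,"wy":0,"wz":0},{"gripper":1,"dx":0,"dy":0,"dz":0,"wx":0,"wy":0,"wz":0}]' | head -3
python3 - <<'E'
from h import *
p,R,s=pose();print(p,R.round(3),s["clock"],s["wrist_force"])
im=manip.camera("wrist");cv2.imwrite("pics/w2.png",im)
q=proj("wrist",[[576,-234,50],[576,-234,0]],(p,R));print(q)
P1=(np.array([573.178,-229.625,166.804]),np.array([[-.007,1,.001],[1,.007,0],[0,.001,-1]]))
print(at("wrist",[[318.5,239.5]],50,P1))
x,y=(q.mean(0)-[60,60]).astype(int);x=max(x,0);y=max(y,0)
cv2.imwrite("pics/w2c.png",cv2.resize(im[y:y+120,x:x+120],None,fx=5,fy=5,interpolation=cv2.INTER_CUBIC));print(x,y)
E
```

```text
clock: 2.75
eef_pos: [590.2, -215.9, 126.3]
eef_rot: [3.141, -0.0, 0.96]
clock: 3.17
eef_pos: [590.9, -215.3, 86.9]
eef_rot: [-3.129, 0.599, 0.971]
clock: 3.58
eef_pos: [590.0, -217.5, 86.8]
eef_rot: [-3.127, 0.591, 0.968]
[ 589.96175174 -217.47241819   86.76574637] [[ 0.471  0.819 -0.328]
 [ 0.684 -0.573 -0.451]
 [-0.557 -0.012 -0.83 ]] 3.5833 [ 0.20907577 -0.12192405 -0.31020876]
[[315.15783459 264.94925478]
 [316.0728446  200.76335859]]
[[ 574.23682952 -233.65265501   50.        ]]
255 172
```

View pics/w2c.png

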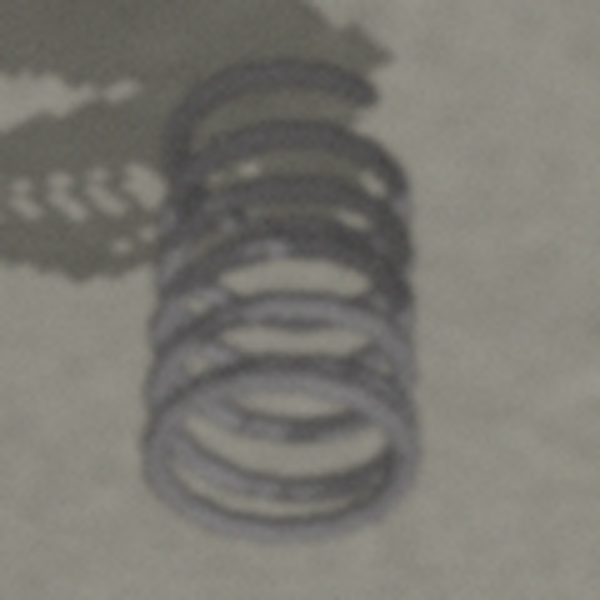

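The image is upside down, with the foot at the top. The foot coil's near arc ends at crop (375,95), which is pixel (330,191), and the gap lies to the image right of that. I'll overlay model angles to read the gap direction.

```bash
python3 - <<'E'
from h import *
p,R,s=pose(); P=(p,R)
print("top ctr",at("wrist",[[255+281/5,172+450/5]],48.4,P))
# ring extents left/right crop 145..420 at z~48 ; foot end
e=at("wrist",[[330,191]],1.6,P)[0];print(e)
im=cv2.imread("pics/w2c.png")
c=at("wrist",[[255+281/5,172+450/5]],48.4,P)[0]
for z,col in((1.6,(0,0,255)),(48.4,(0,255,0))):
  for a in range(0,360,20):
    u=(proj("wrist",[[c[0]+14*np.cos(np.radians(a)),c[1]+14*np.sin(np.radians(a)),z]],P)[0]-[255,172])*5
    cv2.circle(im,tuple(int(v) for v in u),3,col,-1)
    if z<9: cv2.putText(im,str(a),tuple(int(v) for v in u),0,.5,(0,0,255),1)
cv2.imwrite("pics/w2o.png",im)
print(np.degrees(np.arctan2(*(e-c)[[1,0]])),np.hypot(*(e-c)[:2]))
E
```

```text
top ctr [[ 574.58863728 -232.12107086   48.4       ]]
[ 588.6504812 -230.5239494    1.6      ]
6.479793836734337 14.152252515344143
```

View pics/w2o.png

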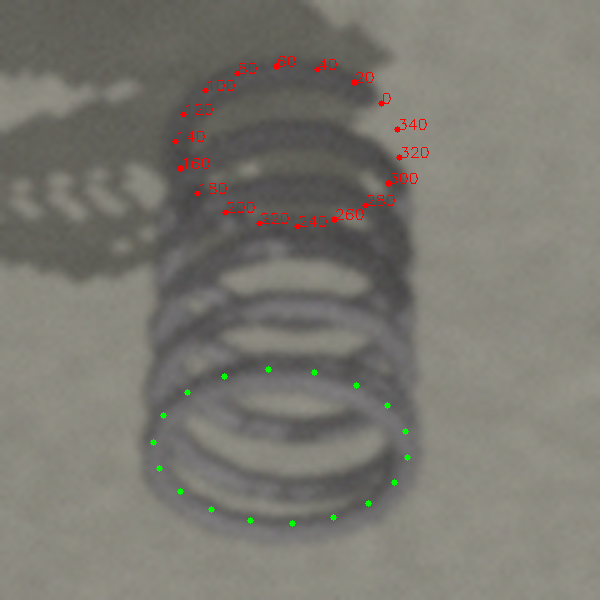

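The overlay fits. The foot coil ends at about +5°, so the gap centre points at about -35° in the world. I'll untilt above the spring next.

```bash

python3 -m inch '[{"gripper":1,"dx":-0.016,"dy":-0.015,"dz":0.003,"wx":27.5,"wy":-20,"wz":0},{"gripper":1,"dx":-0.016,"dy":-0.015,"dz":0.003,"wx":27.5,"wy":-20,"wz":0},{"gripper":1,"dx":-0.016,"dy":-0.015,"dz":0.003,"wx":27.5,"wy":-20,"wz":0},{"gripper":1,"dx":-0.016,"dy":-0.015,"dz":0.003,"wx":27.5,"wy":-20,"wz":0},{"gripper":1,"dx":-0.016,"dy":-0.015,"dz":0.003,"wx":27.5,"wy":-20,"wz":0}]' | head -3
python3 -m inch '[{"gripper":1,"dx":0,"dy":0,"dz":0,"wx":0,"wy":0,"wz":0},{"gripper":1,"dx":0,"dy":0,"dz":0,"wx":0,"wy":0,"wz":0},{"gripper":1,"dx":0,"dy":0,"dz":0,"wx":0,"wy":0,"wz":0},{"gripper":1,"dx":0,"dy":0,"dz":0,"wx":0,"wy":0,"wz":0},{"gripper":1,"dx":0,"dy":0,"dz":0,"wx":0,"wy":0,"wz":0}]' 
python3 - <<'E'
from h import *
for i in range(3):
    p,R,s=pose();print(p,s["eef_rot"]); im=manip.camera("wrist")
cv2.imwrite("pics/w3.png",im)
E
```

```text
clock: 4.05
eef_pos: [574.4, -233.0, 90.7]
eef_rot: [3.137, -0.007, 0.963]
clock: 4.47
eef_pos: [574.5, -230.8, 88.6]
eef_rot: [-3.141, 0.001, 0.967]
wrist_force: [-0.2, 0.6, -0.4]
finger_gap: 94.1
finger_force: 0.0
[ 574.46741796 -230.84552097   88.5744605 ] [-3.14115793e+00  1.19749677e-03  9.67017932e-01]
[ 574.4575683  -230.89547074   88.56852836] [-3.14118148e+00  9.34679894e-04  9.66942882e-01]
[ 574.39112203 -231.02134391   88.60170386] [-3.14122493e+00  7.38459036e-04  9.66743557e-01]
```

```bash

python3 -m inch '[{"gripper":1,"dx":0,"dy":-0.002,"dz":-0.03,"wx":0,"wy":0,"wz":0},{"gripper":1,"dx":0,"dy":-0.002,"dz":-0.055,"wx":0,"wy":0,"wz":0},{"gripper":1,"dx":0,"dy":-0.002,"dz":-0.0755,"wx":0,"wy":0,"wz":0},{"gripper":1,"dx":0,"dy":-0.002,"dz":-0.0755,"wx":0,"wy":0,"wz":0},{"gripper":1,"dx":0,"dy":-0.002,"dz":-0.0755,"wx":0,"wy":0,"wz":0}]' 20
python3 -m inch '[{"gripper":0.2,"dx":0,"dy":0,"dz":0,"wx":0,"wy":0,"wz":0},{"gripper":0.2,"dx":0,"dy":0,"dz":0,"wx":0,"wy":0,"wz":0},{"gripper":0.2,"dx":0,"dy":0,"dz":0,"wx":0,"wy":0,"wz":0},{"gripper":0.2,"dx":0,"dy":0,"dz":0,"wx":0,"wy":0,"wz":0},{"gripper":0.2,"dx":0,"dy":0,"dz":0,"wx":0,"wy":0,"wz":0}]' 20
python3 -m inch '[{"gripper":0.2,"dx":0,"dy":0,"dz":0,"wx":0,"wy":0,"wz":0},{"gripper":0.2,"dx":0,"dy":0,"dz":0,"wx":0,"wy":0,"wz":0},{"gripper":0.2,"dx":0,"dy":0,"dz":0,"wx":0,"wy":0,"wz":0},{"gripper":0.2,"dx":0,"dy":0,"dz":0,"wx":0,"wy":0,"wz":0},{"gripper":0.2,"dx":0,"dy":0,"dz":0,"wx":0,"wy":0,"wz":0}]' 20
```

```text
clock: 5.03
eef_pos: [573.9, -233.3, 13.0]
eef_rot: [-3.14, 0.0, 0.966]
wrist_force: [0.1, -0.9, 0.2]
finger_gap: 94.1
finger_force: 0.0
clock: 5.45
eef_pos: [574.4, -233.8, 14.0]
eef_rot: [3.141, -0.0, 0.966]
wrist_force: [0.5, 0.1, 0.6]
finger_gap: 64.3
finger_force: 0.0
clock: 5.87
eef_pos: [574.1, -233.7, 13.3]
eef_rot: [-3.142, 0.0, 0.966]
wrist_force: [0.0, 0.6, -0.0]
finger_gap: 30.7
finger_force: 0.4
```

```bash

python3 -m inch '[{"gripper":0.2,"dx":0,"dy":0,"dz":0,"wx":0,"wy":0,"wz":0},{"gripper":0.2,"dx":0,"dy":0,"dz":0,"wx":0,"wy":0,"wz":0},{"gripper":0.2,"dx":0,"dy":0,"dz":0.01,"wx":0,"wy":0,"wz":0},{"gripper":0.2,"dx":0,"dy":0,"dz":0.03,"wx":0,"wy":0,"wz":0},{"gripper":0.2,"dx":0,"dy":0,"dz":0.06,"wx":0,"wy":0,"wz":0}]' 20
python3 -m inch '[{"gripper":0.2,"dx":0,"dy":0,"dz":0.125,"wx":0,"wy":0,"wz":0},{"gripper":0.2,"dx":0,"dy":0,"dz":0.125,"wx":0,"wy":0,"wz":0},{"gripper":0.2,"dx":0,"dy":0,"dz":0.125,"wx":0,"wy":0,"wz":0},{"gripper":0.2,"dx":0,"dy":0.03,"dz":0.125,"wx":0,"wy":0,"wz":0},{"gripper":0.2,"dx":0,"dy":0.06,"dz":0.125,"wx":0,"wy":0,"wz":6}]' 20
python3 -m inch '[{"gripper":0.2,"dx":0,"dy":0.04,"dz":0,"wx":0,"wy":0,"wz":7},{"gripper":0.2,"dx":0,"dy":0.08,"dz":0,"wx":0,"wy":0,"wz":14},{"gripper":0.2,"dx":0,"dy":0.11,"dz":0,"wx":0,"wy":0,"wz":21},{"gripper":0.2,"dx":0,"dy":0.12,"dz":0,"wx":0,"wy":0,"wz":28},{"gripper":0.2,"dx":0,"dy":0.12,"dz":0,"wx":0,"wy":0,"wz":31}]' 20
python3 -m inch '[{"gripper":0.2,"dx":0,"dy":0,"dz":0,"wx":0,"wy":0,"wz":0},{"gripper":0.2,"dx":0,"dy":0,"dz":0,"wx":0,"wy":0,"wz":0},{"gripper":0.2,"dx":0,"dy":0,"dz":0,"wx":0,"wy":0,"wz":0},{"gripper":0.2,"dx":0,"dy":0,"dz":0,"wx":0,"wy":0,"wz":0},{"gripper":0.2,"dx":0,"dy":0,"dz":0,"wx":0,"wy":0,"wz":0}]' 20
python3 - <<'E'
from h import *
p,R,s=pose();print(p,s["eef_rot"],s["clock"]); im=manip.camera("wrist")
np.savez("w4.npz",p=p,R=R)
cv2.imwrite("pics/w4.png",im)
print(proj("wrist",[[572,12,133],[572,12,70],p+R@[0,0,-37+0],p+R@[0,0,13]],(p,R)))
E
```

```text
clock: 6.28
eef_pos: [573.0, -233.1, 72.5]
eef_rot: [-3.138, 0.001, 0.966]
wrist_force: [0.5, -0.7, 0.2]
finger_gap: 29.9
finger_force: 20.0
clock: 6.7
eef_pos: [574.6, -174.1, 201.9]
eef_rot: [3.136, -0.001, 1.066]
wrist_force: [1.1, 1.0, -0.3]
finger_gap: 29.8
finger_force: 20.0
clock: 7.12
eef_pos: [574.0, -50.9, 199.4]
eef_rot: [3.141, -0.0, 1.622]
wrist_force: [0.0, 0.3, -0.3]
finger_gap: 29.7
finger_force: 20.0
clock: 7.53
eef_pos: [574.1, -54.1, 198.4]
eef_rot: [-3.142, -0.0, 1.61]
wrist_force: [0.4, 0.3, -0.9]
finger_gap: 29.7
finger_force: 20.0
[574.08492516 -54.1163794  198.40727266] [-3.14157094e+00 -5.19220079e-05  1.60959672e+00] 7.5333
[[317.19722941 147.30932241]
 [316.71491264 141.35369516]
 [317.18718361 345.46604305]
 [316.6436942  293.17093079]]
```

View pics/w4.png

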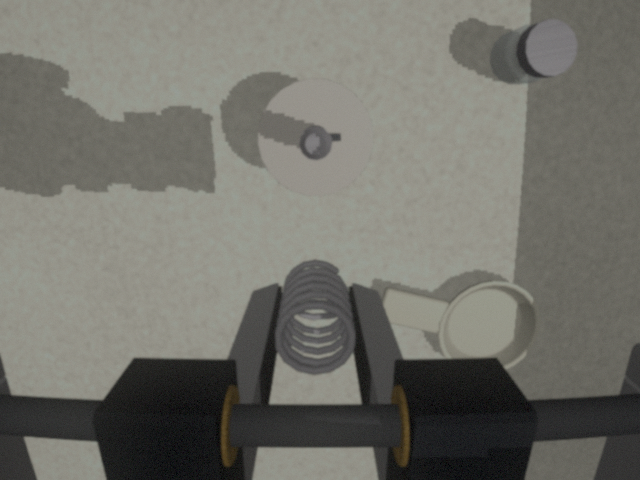

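The full wrist view shows the dispenser's top disc centred at about (316,137), the stem tip at about (316,142) and the key at about (337,137), pointing image right, which is +x. The spring sits straight between the fingers. I'll zoom in on both.

```bash
python3 - <<'E'
from h import *
d=np.load("w4.npz");P=(d["p"],d["R"])
im=cv2.imread("pics/w4.png")
c=lambda x,y,w,h,k:cv2.resize(im[y:y+h,x:x+w],None,fx=k,fy=k,interpolation=cv2.INTER_CUBIC)
a=c(292,117,57,85,7); b=c(268,252,90,130,4.6)
a=a[:590];b=b[:590]
a=cv2.copyMakeBorder(a,0,600-a.shape[0],0,0,0);b=cv2.copyMakeBorder(b,0,600-b.shape[0],0,0,0)
o=np.hstack([a,b]);o=np.clip(o*1.4,0,255).astype(np.uint8);print(o.shape,a.shape);cv2.imwrite("pics/w4c.png",o[:,:800])
# disc fit
g=cv2.cvtColor(im,cv2.COLOR_BGR2GRAY); L=cv2.cvtColor(im,cv2.COLOR_BGR2LAB).astype(int)
print(im[120,340],im[170,330],im[137,385],im[100,330])
E
```

```text
(600, 813, 3) (600, 399, 3)
[140 149 151] [139 146 150] [137 148 149] [140 148 151]
```

View pics/w4c.png

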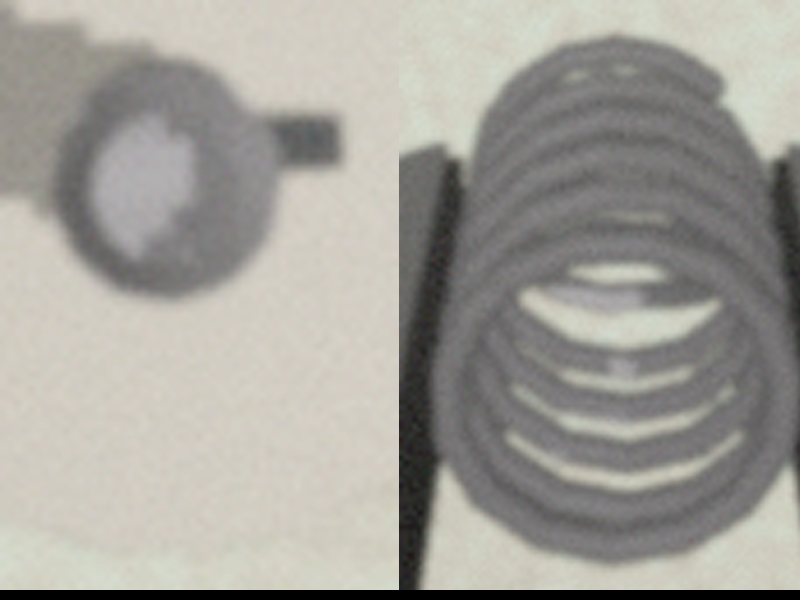

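The crop gives the stem shoulder circle centred at (315.8,143.7) for z=127 and the key's outer end at (340.6,137.0). The spring's top ring is centred at (315.0,338.3), its foot coil ends at (338.2,271.1), and the foot's outer arc tops out at row 260.

```bash
python3 - <<'E'
from h import *
d=np.load("w4.npz");p,R=P=(d["p"],d["R"])
s=at("wrist",[[315.8,143.7]],127,P)[0];k=at("wrist",[[340.6,137]],76,P)[0]
print("stem",s,"key",k,"ang",np.degrees(np.arctan2(*(k-s)[[1,0]])),np.hypot(*(k-s)[:2]))
zf=p[2]-13.3
t=at("wrist",[[315.0,338.3]],zf+48.4,P)[0];e=at("wrist",[[338.2,271.1]],zf+1.6,P)[0]
print("springtop",t,t-p,"footend",e,np.degrees(np.arctan2(*(e-t)[[1,0]])),np.hypot(*(e-t)[:2]))
# foot ring far edge & top ring extents under a vertical axis
for z,r in((zf+1.6,15.6),(zf+48.4,15.6)):
  q=proj("wrist",[[t[0]+r*np.cos(a),t[1]+r*np.sin(a),z] for a in np.radians(range(0,360,5))],P);print(q.min(0),q.max(0))
E
```

```text
stem [571.16307985  13.6271163  127.        ] key [588.31147179  15.92981098  76.        ] ang 7.647957585175995 17.302304730812953
springtop [573.18871574 -52.16893836 233.50727266] [-0.89620942  1.94744104 35.1       ] footend [583.8490187  -41.83983061 186.70727266] 44.095995915978676 14.843602199349267
[282.61010505 259.787814  ] [347.29726579 319.69330509]
[273.81651345 300.52646187] [356.17628259 373.69168821]
```

```bash

python3 -m inch '[{"gripper":0.2,"dx":-0.002,"dy":0.03,"dz":0,"wx":0,"wy":0,"wz":3},{"gripper":0.2,"dx":-0.002,"dy":0.05,"dz":0,"wx":0,"wy":0,"wz":3},{"gripper":0.2,"dx":-0.002,"dy":0.066,"dz":0,"wx":0,"wy":0,"wz":3},{"gripper":0.2,"dx":-0.002,"dy":0.066,"dz":-0.02,"wx":0,"wy":0,"wz":3},{"gripper":0.2,"dx":-0.002,"dy":0.066,"dz":-0.045,"wx":0,"wy":0,"wz":3}]' 20
python3 -m inch '[{"gripper":0.2,"dx":0,"dy":0,"dz":0,"wx":0,"wy":0,"wz":0},{"gripper":0.2,"dx":0,"dy":0,"dz":0,"wx":0,"wy":0,"wz":0},{"gripper":0.2,"dx":0,"dy":0,"dz":0,"wx":0,"wy":0,"wz":0},{"gripper":0.2,"dx":0,"dy":0,"dz":0,"wx":0,"wy":0,"wz":0},{"gripper":0.2,"dx":0,"dy":0,"dz":0,"wx":0,"wy":0,"wz":0}]' 20
python3 - <<'E'
from h import *
for i in range(2):
    p,R,s=pose();print(p,s["eef_rot"],s["clock"]); im=manip.camera("wrist")
np.savez("w5.npz",p=p,R=R)
t=manip.camera("top");sc=manip.camera("scene")
for n,i in(("w5",im),("t5",t),("s5",sc)):cv2.imwrite(f"pics/{n}.png",i)
q=proj("wrist",[p+R@[0,0,-36],p+R@[0,0,13],[571.2,13.6,133]],(p,R));print(q)
x,y=258,235
a=cv2.resize(im[y:y+150,x:x+110],None,fx=4,fy=4,interpolation=cv2.INTER_CUBIC)
q=proj("scene",[[571.2,13.6,133]])[0].astype(int);print(q)
b=cv2.resize(sc[q[1]-50:q[1]+50,q[0]-30:q[0]+30],None,fx=6,fy=6,interpolation=cv2.INTER_CUBIC)
o=np.hstack([a,b]);cv2.imwrite("pics/c5.png",np.clip(o*1.4,0,255).astype(np.uint8));print(o.shape)
E
```

```text
clock: 8.0
eef_pos: [573.0, 13.0, 154.5]
eef_rot: [3.138, 0.0, 1.664]
wrist_force: [0.7, -0.2, -1.1]
finger_gap: 29.9
finger_force: 20.0
clock: 8.42
eef_pos: [572.6, 12.1, 154.6]
eef_rot: [3.14, 0.0, 1.663]
wrist_force: [-0.5, -0.0, 0.9]
finger_gap: 30.0
finger_force: 20.0
[572.59141787  12.1200596  154.59459979] [3.13983707e+00 2.41085597e-04 1.66329333e+00] 8.4167
[572.51096334  12.15593489 154.37659935] [3.14009611e+00 1.75290372e-04 1.66336107e+00] 8.4667
[[316.95105139 344.22207588]
 [316.47011666 293.24944406]
 [314.02107285 283.83417708]]
[300 197]
(600, 800, 3)
```

View pics/c5.png

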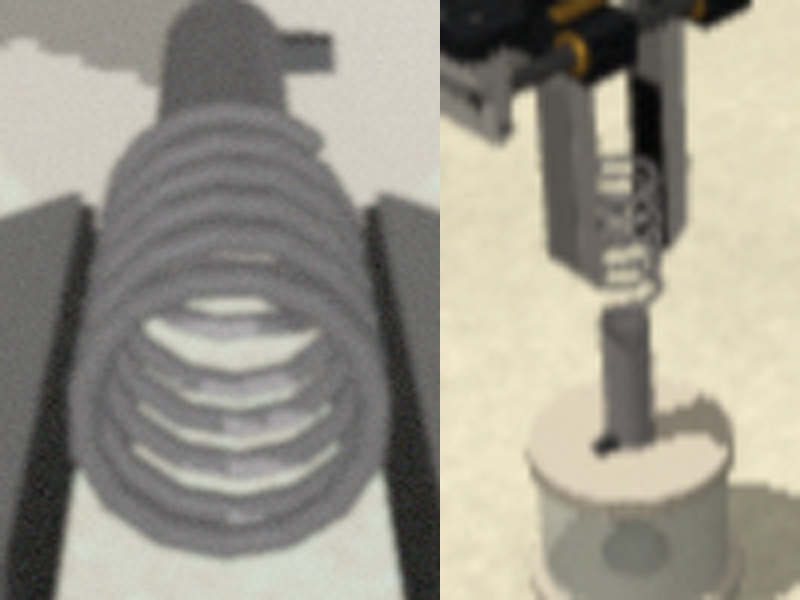

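```bash
python3 - <<'E'
from h import *
d=np.load("w4.npz");P=(d["p"],d["R"])
im=cv2.imread("pics/w4.png")
# radial edge search for disc (z=70, r=41) along rays from guess, sub-px via gradient on smoothed image
g=cv2.GaussianBlur(cv2.cvtColor(im,cv2.COLOR_BGR2LAB).astype(np.float32),(0,0),1.2)
best=[]
for cx in np.arange(566,577,.5):
  for cy in np.arange(9,20,.5):
    a=np.radians(np.r_[-80:100:4,250:275:4]) # avoid shadow side
    def smp(r,z=70):
        q=proj("wrist",np.c_[cx+r*np.cos(a),cy+r*np.sin(a),a*0+z],P).astype(np.float32)
        return cv2.remap(g,q[None,:,0],q[None,:,1],cv2.INTER_LINEAR)[0]
    best.append((np.abs(smp(40)-smp(42.5)).sum(1).mean(),cx,cy))
best.sort();print(best[-5:])
print(at("wrist",[[316,137.5]],70,P))
E
```

```text
[(np.float32(3.78581), np.float64(572.0), np.float64(14.0)), (np.float32(3.8766074), np.float64(571.5), np.float64(14.5)), (np.float32(3.878652), np.float64(571.0), np.float64(14.5)), (np.float32(3.9028902), np.float64(571.0), np.float64(14.0)), (np.float32(3.9254866), np.float64(571.5), np.float64(14.0))]
[[571.47580793  14.69610894  70.        ]]
```

Stem, disc and spring agree to about 0.5 mm, and the gap and key are both at about 7°. I'll descend in steps.

```bash

python3 -m inch '[{"gripper":0.2,"dx":-0.0005,"dy":0,"dz":-0.006,"wx":0,"wy":0,"wz":0},{"gripper":0.2,"dx":-0.0005,"dy":0,"dz":-0.012,"wx":0,"wy":0,"wz":0},{"gripper":0.2,"dx":-0.0005,"dy":0,"dz":-0.018,"wx":0,"wy":0,"wz":0},{"gripper":0.2,"dx":-0.0005,"dy":0,"dz":-0.022,"wx":0,"wy":0,"wz":0},{"gripper":0.2,"dx":-0.0005,"dy":0,"dz":-0.026,"wx":0,"wy":0,"wz":0}]' 20
python3 -m inch '[{"gripper":0.2,"dx":0,"dy":0,"dz":0,"wx":0,"wy":0,"wz":0},{"gripper":0.2,"dx":0,"dy":0,"dz":0,"wx":0,"wy":0,"wz":0},{"gripper":0.2,"dx":0,"dy":0,"dz":0,"wx":0,"wy":0,"wz":0},{"gripper":0.2,"dx":0,"dy":0,"dz":0,"wx":0,"wy":0,"wz":0},{"gripper":0.2,"dx":0,"dy":0,"dz":0,"wx":0,"wy":0,"wz":0}]' 20
```

```text
clock: 9.03
eef_pos: [571.5, 12.3, 126.5]
eef_rot: [-3.141, -0.0, 1.664]
wrist_force: [0.4, 0.8, -0.6]
finger_gap: 30.0
finger_force: 20.0
clock: 9.45
eef_pos: [571.7, 12.3, 127.6]
eef_rot: [3.141, 0.0, 1.664]
wrist_force: [-0.2, -0.3, -0.6]
finger_gap: 29.9
finger_force: 20.0
```

```bash

python3 -m inch '[{"gripper":0.2,"dx":0,"dy":0,"dz":-0.009,"wx":0,"wy":0,"wz":0},{"gripper":0.2,"dx":0,"dy":0,"dz":-0.018,"wx":0,"wy":0,"wz":0},{"gripper":0.2,"dx":0,"dy":0,"dz":-0.027,"wx":0,"wy":0,"wz":0},{"gripper":0.2,"dx":0,"dy":0,"dz":-0.035,"wx":0,"wy":0,"wz":0},{"gripper":0.2,"dx":0,"dy":0,"dz":-0.035,"wx":0,"wy":0,"wz":0}]' 20
python3 -m inch '[{"gripper":0.2,"dx":0,"dy":0,"dz":-0.002,"wx":0,"wy":0,"wz":0},{"gripper":0.2,"dx":0,"dy":0,"dz":-0.004,"wx":0,"wy":0,"wz":0},{"gripper":0.2,"dx":0,"dy":0,"dz":-0.005,"wx":0,"wy":0,"wz":0},{"gripper":0.2,"dx":0,"dy":0,"dz":-0.006,"wx":0,"wy":0,"wz":0},{"gripper":0.2,"dx":0,"dy":0,"dz":-0.006,"wx":0,"wy":0,"wz":0}]' 20
```

```text
clock: 9.87
eef_pos: [570.6, 12.4, 90.0]
eef_rot: [-3.138, -0.0, 1.664]
wrist_force: [-0.1, 0.0, -1.5]
finger_gap: 30.3
finger_force: 20.0
clock: 10.28
eef_pos: [571.7, 12.3, 86.4]
eef_rot: [3.141, 0.0, 1.664]
wrist_force: [-0.3, 0.2, 0.3]
finger_gap: 29.7
finger_force: 20.0
```

```bash

python3 -m inch '[{"gripper":0.2,"dx":0,"dy":0,"dz":-0.001,"wx":0,"wy":0,"wz":0},{"gripper":0.2,"dx":0,"dy":0,"dz":-0.002,"wx":0,"wy":0,"wz":0},{"gripper":0.2,"dx":0,"dy":0,"dz":-0.0025,"wx":0,"wy":0,"wz":0},{"gripper":0.2,"dx":0,"dy":0,"dz":-0.0025,"wx":0,"wy":0,"wz":0},{"gripper":0.2,"dx":0,"dy":0,"dz":-0.0025,"wx":0,"wy":0,"wz":0}]' 20
python3 -m inch '[{"gripper":0.2,"dx":0,"dy":0,"dz":-0.0005,"wx":0,"wy":0,"wz":0},{"gripper":0.2,"dx":0,"dy":0,"dz":-0.001,"wx":0,"wy":0,"wz":0},{"gripper":0.2,"dx":0,"dy":0,"dz":-0.001,"wx":0,"wy":0,"wz":0},{"gripper":0.2,"dx":0,"dy":0,"dz":-0.001,"wx":0,"wy":0,"wz":0},{"gripper":0.2,"dx":0,"dy":0,"dz":-0.001,"wx":0,"wy":0,"wz":0}]' 20
```

```text
clock: 10.7
eef_pos: [571.6, 12.4, 83.8]
eef_rot: [3.142, -0.0, 1.664]
wrist_force: [-0.1, -0.2, -0.5]
finger_gap: 30.5
finger_force: 20.0
clock: 11.12
eef_pos: [571.8, 12.3, 83.2]
eef_rot: [3.141, 0.0, 1.664]
wrist_force: [-1.9, -1.2, 5.7]
finger_gap: 29.9
finger_force: 20.0
```

Contact came at TCP z 83.2, where the foot should be on the top at z=70 and level. I'll release, lift, take a picture and go on to the cap.

```bash

python3 -m inch '[{"gripper":0.6,"dx":0,"dy":0,"dz":0,"wx":0,"wy":0,"wz":0},{"gripper":0.6,"dx":0,"dy":0,"dz":0,"wx":0,"wy":0,"wz":0},{"gripper":0.6,"dx":0,"dy":0,"dz":0,"wx":0,"wy":0,"wz":0},{"gripper":0.6,"dx":0,"dy":0,"dz":0,"wx":0,"wy":0,"wz":0},{"gripper":0.6,"dx":0,"dy":0,"dz":0,"wx":0,"wy":0,"wz":0}]' 20
python3 -m inch '[{"gripper":0.6,"dx":0,"dy":0,"dz":0.02,"wx":0,"wy":0,"wz":0},{"gripper":0.6,"dx":0,"dy":0,"dz":0.05,"wx":0,"wy":0,"wz":0},{"gripper":0.6,"dx":0,"dy":0,"dz":0.08,"wx":0,"wy":0,"wz":0},{"gripper":0.6,"dx":0,"dy":0,"dz":0.11,"wx":0,"wy":0,"wz":0},{"gripper":0.6,"dx":0,"dy":0,"dz":0.12,"wx":0,"wy":0,"wz":0}]' 20
python3 -m inch '[{"gripper":0.6,"dx":0,"dy":0,"dz":0,"wx":0,"wy":0,"wz":0},{"gripper":0.6,"dx":0,"dy":0,"dz":0,"wx":0,"wy":0,"wz":0},{"gripper":0.6,"dx":0,"dy":0,"dz":0,"wx":0,"wy":0,"wz":0},{"gripper":0.6,"dx":0,"dy":0,"dz":0,"wx":0,"wy":0,"wz":0},{"gripper":0.6,"dx":0,"dy":0,"dz":0,"wx":0,"wy":0,"wz":0}]' 20
python3 - <<'E'
from h import *
p,R,s=pose();im=manip.camera("wrist");np.savez("w6.npz",p=p,R=R);cv2.imwrite("pics/w6.png",im)
E
python3 -m inch '[{"gripper":0.6,"dx":0.006,"dy":0.208,"dz":0,"wx":0,"wy":0,"wz":0},{"gripper":0.6,"dx":0.006,"dy":0.208,"dz":0,"wx":0,"wy":0,"wz":0},{"gripper":0.6,"dx":0.006,"dy":0.208,"dz":0,"wx":0,"wy":0,"wz":0},{"gripper":0.6,"dx":0.006,"dy":0.208,"dz":0,"wx":0,"wy":0,"wz":0},{"gripper":0.6,"dx":0.006,"dy":0.208,"dz":0,"wx":0,"wy":0,"wz":0}]' 20 | tail -2
python3 -m inch '[{"gripper":0.6,"dx":0,"dy":0,"dz":-0.05,"wx":0,"wy":0,"wz":0},{"gripper":0.6,"dx":0,"dy":0,"dz":-0.05,"wx":0,"wy":0,"wz":0},{"gripper":0.6,"dx":0,"dy":0,"dz":-0.05,"wx":0,"wy":0,"wz":0},{"gripper":0.6,"dx":0,"dy":0,"dz":-0.05,"wx":0,"wy":0,"wz":0},{"gripper":0.6,"dx":0,"dy":0,"dz":-0.05,"wx":0,"wy":0,"wz":0}]' 20
python3 - <<'E'
from h import *
p,R,s=pose();im=manip.camera("wrist");np.savez("w7.npz",p=p,R=R);cv2.imwrite("pics/w7.png",im)
sc=manip.camera("scene");cv2.imwrite("pics/s7.png",sc)
print(p,s["clock"])
m=(im.max(2)<30).astype(np.uint8);n,l,st,c=cv2.connectedComponentsWithStats(m)
for i in range(1,n):
    if st[i,4]>300: print(st[i],c[i])
q=proj("wrist",[[578,223,32]],(p,R))[0];print(q)
d=np.load("w6.npz");P=(d["p"],d["R"]);w=cv2.imread("pics/w6.png")
for z in(120,118.4,70):
  u=proj("wrist",[[571.5+15.5*np.cos(a),14+15.5*np.sin(a),z] for a in np.radians(range(0,360,5))],P);print(z,u.min(0),u.max(0))
x,y=u.mean(0).astype(int)-[50,65]
a=cv2.resize(w[y:y+150,x:x+100],None,fx=4,fy=4,interpolation=cv2.INTER_CUBIC);print("crop",x,y)
x,y=q.astype(int)-[50,37]
b=cv2.resize(im[y:y+75,x:x+100],None,fx=4,fy=4);print("crop2",x,y)
q=proj("scene",[[571,14,110]])[0].astype(int)
c=cv2.resize(sc[q[1]-25:q[1]+25,q[0]-33:q[0]+33],(400,300),interpolation=cv2.INTER_CUBIC)
cv2.imwrite("pics/c7.png",np.clip(1.3*np.hstack([a,np.vstack([b,c])]),0,255).astype(np.uint8))
E
```

```text
clock: 11.53
eef_pos: [571.6, 12.3, 82.7]
eef_rot: [-3.141, 0.0, 1.664]
wrist_force: [-0.7, -0.2, 0.4]
finger_gap: 55.9
finger_force: 0.0
clock: 11.95
eef_pos: [572.8, 12.3, 207.3]
eef_rot: [3.136, 0.001, 1.664]
wrist_force: [0.6, -0.6, 0.7]
finger_gap: 56.4
finger_force: 0.0
clock: 12.37
eef_pos: [571.2, 12.3, 201.5]
eef_rot: [-3.14, -0.0, 1.664]
wrist_force: [0.4, 0.2, -0.1]
finger_gap: 56.6
finger_force: 0.0
finger_gap: 56.4
finger_force: 0.0
clock: 13.25
eef_pos: [578.5, 219.4, 154.7]
eef_rot: [3.14, -0.0, 1.662]
wrist_force: [0.3, -0.3, 0.4]
finger_gap: 56.1
finger_force: 0.0
[578.45490007 219.44946618 154.67626549] 13.25
[  442   358   166   122 10740] [528.15148976 422.54627561]
[   23   374   166   106 10671] [100.17617843 436.86449255]
[315.40077446 229.37360378]
120 [292.67959789 224.95817776] [341.25568603 271.39668798]
118.4 [292.8079673  224.34571126] [341.113346   270.54865468]
70 [296.11619843 208.62969629] [337.44457155 248.65563861]
crop 266 163
crop2 265 192
```

View pics/c7.png

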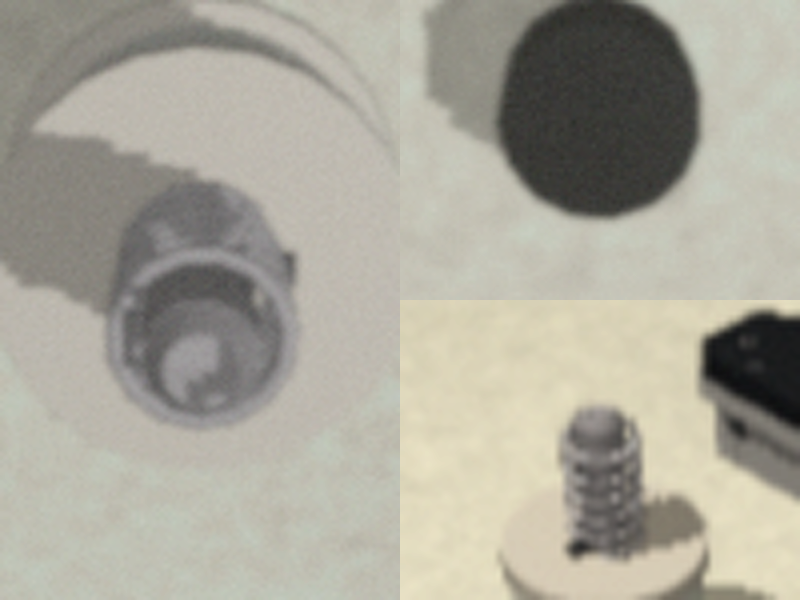

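The composite shows the spring's top ring at pixel columns 292.5–340.8 and rows 225–270.5, which matches the level, seated prediction. The scene view shows the key in the foot opening. The cap's blob spans columns 289.8–340.3 with its lower edge at row 246.2. I'll now solve for the cap's centre.

```bash
python3 - <<'E'
from h import *
from scipy.optimize import least_squares
d=np.load("w7.npz");p,R=P=(d["p"],d["R"])
def ext(c):
  u=proj("wrist",[[c[0]+19*np.cos(a),c[1]+19*np.sin(a),32] for a in np.radians(range(0,360,3))],P);return np.array([u[:,0].min(),u[:,0].max(),u[:,1].max()])
r=least_squares(lambda c:ext(c)-[265+99/4,265+301/4,192+217/4],[578,223]);print(r.x,r.fun,r.x-p[:2])
d=np.load("w6.npz");P=(d["p"],d["R"])
print("spring top",at("wrist",[[(292.5+340.75)/2,247.75]],120,P))
E
```

```text
[577.15237478 229.07178804] [-0.94612049  0.94702859  0.03282891] [-1.30252529  9.62232186]
spring top [[571.23163868  14.50936731 120.        ]]
```

```bash
python3 - <<'E'
from h import *
from scipy.optimize import least_squares
p,R,s=pose();P=(p,R);print(p)
im=manip.camera("wrist")
g=im.max(2).astype(int);m=np.zeros_like(g,np.uint8);m[150:300,240:400]=(g[150:300,240:400]<75)
n,l,st,c=cv2.connectedComponentsWithStats(m);i=1+np.argmax(st[1:,4]);print(st[i],c[i],g[220,315],g[260,315])
k=(l==i).astype(np.uint8)
# silhouette model: hull of top(z=32) & bottom circles
a=np.radians(range(0,360,5))
def hull(c,h=32,r=19):
  u=np.vstack([proj("wrist",np.c_[c[0]+r*np.cos(a),c[1]+r*np.sin(a),0*a+z],P) for z in(0,h)]);o=np.zeros_like(k);cv2.fillPoly(o,[cv2.convexHull((u*16).astype(np.int32))],1,shift=4);return o
res=[((hull((x,y))!=k).sum(),x,y) for x in np.arange(571,583,.5) for y in np.arange(217,233,.5)]
res.sort();print(res[:4])
# top camera again
t=manip.camera("top");s2=manip.camera("scene")
for nme,I,(u,v) in(("top",cv2.imread("pics/top0.png"),(269,258)),("scene",cv2.imread("pics/scene0.png"),(361,287))):
  g=I.max(2);mm=np.zeros_like(g);mm[v-16:v+17,u-16:u+17]=g[v-16:v+17,u-16:u+17]<45
  n,l,st,c=cv2.connectedComponentsWithStats(mm);i=1+np.argmax(st[1:,4]);kk=(l==i)
  def H(x,y):
    q=np.vstack([proj(nme,np.c_[x+19*np.cos(a),y+19*np.sin(a),0*a+z]) for z in(0,32)]);o=np.zeros(g.shape,np.uint8);cv2.fillPoly(o,[cv2.convexHull((q*16).astype(np.int32))],1,shift=4);return o
  r=sorted(((H(x,y)!=kk).sum(),x,y) for x in np.arange(570,586,1) for y in np.arange(216,234,1));print(nme,st[i],r[:3])
E
```

```text
[578.3998926  219.64375502 154.6550543 ]
[ 290  191   49   55 2137] [314.14272344 218.59756668] 45 154
[(np.int64(333), np.float64(577.0), np.float64(229.0)), (np.int64(334), np.float64(576.5), np.float64(227.5)), (np.int64(338), np.float64(575.5), np.float64(228.0)), (np.int64(338), np.float64(576.5), np.float64(228.0))]
top [260 250  18  17 244] [(np.int64(73), np.int64(577), np.int64(222)), (np.int64(73), np.int64(579), np.int64(222)), (np.int64(73), np.int64(581), np.int64(224))]
scene [353 277  17  21 305] [(np.int64(87), np.int64(576), np.int64(227)), (np.int64(88), np.int64(579), np.int64(228)), (np.int64(89), np.int64(576), np.int64(224))]
```

```bash
python3 - <<'E'
from h import *
p,R,s=pose();P=(p,R)
a=np.radians(range(0,360,5))
for y in(224,227,229):
  for z in(0,32):
    u=proj("wrist",np.c_[577+19*np.cos(a),y+19*np.sin(a),0*a+z],P);print(y,z,u.min(0).round(1),u.max(0).round(1))
im=cv2.imread("pics/w7.png").max(2);print(im[180:256:3,315]);print(im[225,280:350:3])
E
```

```text
224 0 [291.  195.4] [338.6 241.8]
224 32 [288.8 203.3] [341.  253.9]
227 0 [291.3 191.6] [339.  238.2]
227 32 [289.1 199.1] [341.5 250. ]
229 0 [291.5 189.1] [339.3 235.9]
229 32 [289.3 196.4] [341.8 247.5]
[155 153 153 114  42  42  43  47  44  47  49  45  41  47  45  47  45  40
  43  42  45  47 104 153 155 152]
[146 121 115  86  44  47  47  43  40  45  46  42  46  51  49  48  44  49
  45  49 121 152 154 155]
```

```bash

python3 -m inch '[{"gripper":0.6,"dx":-0.001,"dy":0.0085,"dz":-0.03,"wx":0,"wy":0,"wz":0},{"gripper":0.6,"dx":-0.001,"dy":0.0085,"dz":-0.065,"wx":0,"wy":0,"wz":0},{"gripper":0.6,"dx":-0.001,"dy":0.0085,"dz":-0.1,"wx":0,"wy":0,"wz":0},{"gripper":0.6,"dx":-0.001,"dy":0.0085,"dz":-0.125,"wx":0,"wy":0,"wz":0},{"gripper":0.6,"dx":-0.001,"dy":0.0085,"dz":-0.1475,"wx":0,"wy":0,"wz":0}]' 20
python3 -m inch '[{"gripper":0.3,"dx":0,"dy":0,"dz":0,"wx":0,"wy":0,"wz":0},{"gripper":0.3,"dx":0,"dy":0,"dz":0,"wx":0,"wy":0,"wz":0},{"gripper":0.3,"dx":0,"dy":0,"dz":0,"wx":0,"wy":0,"wz":0},{"gripper":0.3,"dx":0,"dy":0,"dz":0,"wx":0,"wy":0,"wz":0},{"gripper":0.3,"dx":0,"dy":0,"dz":0,"wx":0,"wy":0,"wz":0}]' 20
python3 -m inch '[{"gripper":0.3,"dx":0,"dy":0,"dz":0,"wx":0,"wy":0,"wz":0},{"gripper":0.3,"dx":0,"dy":0,"dz":0,"wx":0,"wy":0,"wz":0},{"gripper":0.3,"dx":0,"dy":0,"dz":0,"wx":0,"wy":0,"wz":0},{"gripper":0.3,"dx":0,"dy":0,"dz":0,"wx":0,"wy":0,"wz":0},{"gripper":0.3,"dx":0,"dy":0,"dz":0,"wx":0,"wy":0,"wz":0}]' 20
```

```text
clock: 13.92
eef_pos: [576.2, 228.5, 3.6]
eef_rot: [-3.14, 0.0, 1.663]
wrist_force: [-0.2, -0.1, -0.2]
finger_gap: 56.4
finger_force: 0.0
clock: 14.33
eef_pos: [577.3, 229.0, 6.9]
eef_rot: [3.14, -0.0, 1.664]
wrist_force: [-0.7, -0.3, 4.5]
finger_gap: 38.3
finger_force: 20.0
clock: 14.75
eef_pos: [577.3, 229.0, 6.9]
eef_rot: [3.14, -0.0, 1.664]
wrist_force: [-2.1, -1.1, 7.2]
finger_gap: 37.9
finger_force: 20.0
```

```bash

python3 -m inch '[{"gripper":0.3,"dx":0,"dy":0,"dz":0.02,"wx":0,"wy":0,"wz":0},{"gripper":0.3,"dx":0,"dy":0,"dz":0.06,"wx":0,"wy":0,"wz":0},{"gripper":0.3,"dx":0,"dy":0,"dz":0.1,"wx":0,"wy":0,"wz":0},{"gripper":0.3,"dx":0,"dy":0,"dz":0.14,"wx":0,"wy":0,"wz":0},{"gripper":0.3,"dx":0,"dy":0,"dz":0.17,"wx":0,"wy":0,"wz":0}]' 20 | tail -2
python3 -m inch '[{"gripper":0.3,"dx":-0.006,"dy":-0.04,"dz":0,"wx":0,"wy":0,"wz":0},{"gripper":0.3,"dx":-0.006,"dy":-0.08,"dz":0,"wx":0,"wy":0,"wz":0},{"gripper":0.3,"dx":-0.006,"dy":-0.12,"dz":0,"wx":0,"wy":0,"wz":0},{"gripper":0.3,"dx":-0.006,"dy":-0.145,"dz":0,"wx":0,"wy":0,"wz":0},{"gripper":0.3,"dx":-0.006,"dy":-0.155,"dz":0,"wx":0,"wy":0,"wz":0}]' 20 | tail -2
python3 -m inch '[{"gripper":0.3,"dx":0,"dy":-0.03,"dz":0,"wx":0,"wy":0,"wz":0},{"gripper":0.3,"dx":0,"dy":-0.05,"dz":0,"wx":0,"wy":0,"wz":0},{"gripper":0.3,"dx":0,"dy":-0.06,"dz":0,"wx":0,"wy":0,"wz":0},{"gripper":0.3,"dx":0,"dy":-0.06,"dz":0,"wx":0,"wy":0,"wz":0},{"gripper":0.3,"dx":0,"dy":-0.06,"dz":0,"wx":0,"wy":0,"wz":0}]' 20
python3 -m inch '[{"gripper":0.3,"dx":0,"dy":0,"dz":0,"wx":0,"wy":0,"wz":0},{"gripper":0.3,"dx":0,"dy":0,"dz":0,"wx":0,"wy":0,"wz":0},{"gripper":0.3,"dx":0,"dy":0,"dz":0,"wx":0,"wy":0,"wz":0},{"gripper":0.3,"dx":0,"dy":0,"dz":0,"wx":0,"wy":0,"wz":0},{"gripper":0.3,"dx":0,"dy":0,"dz":0,"wx":0,"wy":0,"wz":0}]' 20
python3 - <<'E'
from h import *
p,R,s=pose();P=(p,R);im=manip.camera("wrist");cv2.imwrite("pics/w8.png",im);np.savez("w8.npz",p=p,R=R);print(p)
a=np.radians(range(0,360,5))
for z in(-6.9,25.1):
    u=proj("wrist",np.c_[p[0]+19*np.cos(a),p[1]+19*np.sin(a),0*a+p[2]+z],P);print(z,u.min(0).round(1),u.max(0).round(1))
g=im.max(2)
for c in(308,316,324): print(c,"rows",list(zip(range(250,400,3),g[250:400:3,c])))
for r in(330,340,350): print(r,"cols",list(zip(range(250,385,3),g[r,250:385:3])))
E
```

```text
finger_gap: 37.7
finger_force: 20.0
finger_gap: 38.1
finger_force: 20.0
clock: 16.0
eef_pos: [570.7, 14.5, 175.5]
eef_rot: [3.141, -0.0, 1.663]
wrist_force: [-0.1, 0.3, -0.7]
finger_gap: 38.0
finger_force: 20.0
clock: 16.42
eef_pos: [570.6, 14.2, 175.4]
eef_rot: [3.142, -0.0, 1.664]
wrist_force: [-0.3, 0.3, -0.2]
finger_gap: 38.1
finger_force: 20.0
[570.6352646   14.24482638 175.35031044]
-6.9 [276.4 260.3] [356.7 334.2]
25.1 [269.6 286.7] [364.  371.3]
308 rows [(250, np.uint8(74)), (253, np.uint8(70)), (256, np.uint8(78)), (259, np.uint8(84)), (262, np.uint8(85)), (265, np.uint8(64)), (268, np.uint8(35)), (271, np.uint8(36)), (274, np.uint8(38)), (277, np.uint8(38)), (280, np.uint8(35)), (283, np.uint8(33)), (286, np.uint8(32)), (289, np.uint8(37)), (292, np.uint8(31)), (295, np.uint8(33)), (298, np.uint8(35)), (301, np.uint8(32)), (304, np.uint8(30)), (307, np.uint8(30)), (310, np.uint8(29)), (313, np.uint8(23)), (316, np.uint8(24)), (319, np.uint8(21)), (322, np.uint8(24)), (325, np.uint8(22)), (328, np.uint8(28)), (331, np.uint8(31)), (334, np.uint8(29)), (337, np.uint8(35)), (3
[... 4742 characters left out ...]
1)), (286, np.uint8(30)), (289, np.uint8(30)), (292, np.uint8(31)), (295, np.uint8(35)), (298, np.uint8(27)), (301, np.uint8(36)), (304, np.uint8(33)), (307, np.uint8(31)), (310, np.uint8(29)), (313, np.uint8(30)), (316, np.uint8(28)), (319, np.uint8(38)), (322, np.uint8(22)), (325, np.uint8(27)), (328, np.uint8(31)), (331, np.uint8(29)), (334, np.uint8(29)), (337, np.uint8(31)), (340, np.uint8(36)), (343, np.uint8(36)), (346, np.uint8(33)), (349, np.uint8(34)), (352, np.uint8(44)), (355, np.uint8(149)), (358, np.uint8(159)), (361, np.uint8(156)), (364, np.uint8(52)), (367, np.uint8(37)), (370, np.uint8(33)), (373, np.uint8(37)), (376, np.uint8(37)), (379, np.uint8(70)), (382, np.uint8(82))]
```

```bash

python3 -m inch '[{"gripper":0.3,"dx":0.0013,"dy":0.0005,"dz":-0.01,"wx":0,"wy":0,"wz":0},{"gripper":0.3,"dx":0.0013,"dy":0.0005,"dz":-0.02,"wx":0,"wy":0,"wz":0},{"gripper":0.3,"dx":0.0013,"dy":0.0005,"dz":-0.028,"wx":0,"wy":0,"wz":0},{"gripper":0.3,"dx":0.0013,"dy":0.0005,"dz":-0.034,"wx":0,"wy":0,"wz":0},{"gripper":0.3,"dx":0.0013,"dy":0.0005,"dz":-0.034,"wx":0,"wy":0,"wz":0}]' 20
python3 -m inch '[{"gripper":0.3,"dx":0,"dy":0,"dz":-0.001,"wx":0,"wy":0,"wz":0},{"gripper":0.3,"dx":0,"dy":0,"dz":-0.0025,"wx":0,"wy":0,"wz":0},{"gripper":0.3,"dx":0,"dy":0,"dz":-0.004,"wx":0,"wy":0,"wz":0},{"gripper":0.3,"dx":0,"dy":0,"dz":-0.005,"wx":0,"wy":0,"wz":0},{"gripper":0.3,"dx":0,"dy":0,"dz":-0.006,"wx":0,"wy":0,"wz":0}]' 20
```

```text
clock: 16.88
eef_pos: [571.2, 14.3, 139.4]
eef_rot: [-3.139, -0.0, 1.664]
wrist_force: [-0.1, -0.1, 0.0]
finger_gap: 38.2
finger_force: 20.0
clock: 17.3
eef_pos: [572.0, 14.3, 135.4]
eef_rot: [3.141, 0.0, 1.664]
wrist_force: [-0.2, 0.3, -1.7]
finger_gap: 37.9
finger_force: 20.0
```

```bash

python3 -m inch '[{"gripper":0.3,"dx":0,"dy":0,"dz":-0.001,"wx":0,"wy":0,"wz":0},{"gripper":0.3,"dx":0,"dy":0,"dz":-0.002,"wx":0,"wy":0,"wz":0},{"gripper":0.3,"dx":0,"dy":0,"dz":-0.003,"wx":0,"wy":0,"wz":0},{"gripper":0.3,"dx":0,"dy":0,"dz":-0.004,"wx":0,"wy":0,"wz":0},{"gripper":0.3,"dx":0,"dy":0,"dz":-0.004,"wx":0,"wy":0,"wz":0}]' 20
python3 -m inch '[{"gripper":0.3,"dx":0,"dy":0,"dz":-0.001,"wx":0,"wy":0,"wz":0},{"gripper":0.3,"dx":0,"dy":0,"dz":-0.002,"wx":0,"wy":0,"wz":0},{"gripper":0.3,"dx":0,"dy":0,"dz":-0.003,"wx":0,"wy":0,"wz":0},{"gripper":0.3,"dx":0,"dy":0,"dz":-0.003,"wx":0,"wy":0,"wz":0},{"gripper":0.3,"dx":0,"dy":0,"dz":-0.003,"wx":0,"wy":0,"wz":0}]' 20
```

```text
clock: 17.72
eef_pos: [571.8, 14.4, 131.1]
eef_rot: [-3.141, -0.0, 1.664]
wrist_force: [0.2, -0.3, -0.3]
finger_gap: 38.3
finger_force: 20.0
clock: 18.13
eef_pos: [571.9, 14.3, 128.3]
eef_rot: [-3.141, -0.0, 1.664]
wrist_force: [0.5, -0.2, -0.2]
finger_gap: 38.1
finger_force: 20.0
```

```bash

python3 -m inch '[{"gripper":0.3,"dx":0,"dy":0,"dz":-0.0005,"wx":0,"wy":0,"wz":0},{"gripper":0.3,"dx":0,"dy":0,"dz":-0.001,"wx":0,"wy":0,"wz":0},{"gripper":0.3,"dx":0,"dy":0,"dz":-0.0014,"wx":0,"wy":0,"wz":0},{"gripper":0.3,"dx":0,"dy":0,"dz":-0.0014,"wx":0,"wy":0,"wz":0},{"gripper":0.3,"dx":0,"dy":0,"dz":-0.0014,"wx":0,"wy":0,"wz":0}]' 20
python3 -m inch '[{"gripper":0.3,"dx":0,"dy":0,"dz":-0.0003,"wx":0,"wy":0,"wz":0},{"gripper":0.3,"dx":0,"dy":0,"dz":-0.0005,"wx":0,"wy":0,"wz":0},{"gripper":0.3,"dx":0,"dy":0,"dz":-0.0005,"wx":0,"wy":0,"wz":0},{"gripper":0.3,"dx":0,"dy":0,"dz":-0.0005,"wx":0,"wy":0,"wz":0},{"gripper":0.3,"dx":0,"dy":0,"dz":-0.0005,"wx":0,"wy":0,"wz":0}]' 20
```

```text
clock: 18.55
eef_pos: [571.9, 14.3, 127.0]
eef_rot: [3.142, -0.0, 1.664]
wrist_force: [-0.2, -1.0, -0.5]
finger_gap: 38.3
finger_force: 20.0
clock: 18.97
eef_pos: [572.1, 14.3, 126.7]
eef_rot: [3.141, 0.0, 1.664]
wrist_force: [-0.8, -0.4, 4.2]
finger_gap: 38.4
finger_force: 20.0
```

Contact came at TCP z 126.7, which puts the cap's underside at 120 as expected. I'll release and lift away, then check by code because the picture views are used up.

```bash

python3 -m inch '[{"gripper":0.65,"dx":0,"dy":0,"dz":0,"wx":0,"wy":0,"wz":0},{"gripper":0.65,"dx":0,"dy":0,"dz":0,"wx":0,"wy":0,"wz":0},{"gripper":0.65,"dx":0,"dy":0,"dz":0,"wx":0,"wy":0,"wz":0},{"gripper":0.65,"dx":0,"dy":0,"dz":0,"wx":0,"wy":0,"wz":0},{"gripper":0.65,"dx":0,"dy":0,"dz":0,"wx":0,"wy":0,"wz":0}]' 20
python3 -m inch '[{"gripper":0.65,"dx":0,"dy":0,"dz":0.01,"wx":0,"wy":0,"wz":0},{"gripper":0.65,"dx":0,"dy":0,"dz":0.03,"wx":0,"wy":0,"wz":0},{"gripper":0.65,"dx":0,"dy":0,"dz":0.06,"wx":0,"wy":0,"wz":0},{"gripper":0.65,"dx":0,"dy":0,"dz":0.09,"wx":0,"wy":0,"wz":0},{"gripper":0.65,"dx":0,"dy":0,"dz":0.11,"wx":0,"wy":0,"wz":0}]' 20
python3 -m inch '[{"gripper":0.65,"dx":0,"dy":0,"dz":0,"wx":0,"wy":0,"wz":0},{"gripper":0.65,"dx":0,"dy":0,"dz":0,"wx":0,"wy":0,"wz":0},{"gripper":0.65,"dx":0,"dy":0,"dz":0,"wx":0,"wy":0,"wz":0},{"gripper":0.65,"dx":0,"dy":0,"dz":0,"wx":0,"wy":0,"wz":0},{"gripper":0.65,"dx":0,"dy":0,"dz":0,"wx":0,"wy":0,"wz":0}]' 20 | head -2
python3 - <<'E'
from h import *
p,R,s=pose();P=(p,R);im=manip.camera("wrist");sc=manip.camera("scene")
a=np.radians(range(0,360,5))
def rep(n,I,box,th,P=None):
  x0,y0,x1,y1=box;g=I.max(2);m=np.zeros_like(g);m[y0:y1,x0:x1]=g[y0:y1,x0:x1]<th
  k,l,st,c=cv2.connectedComponentsWithStats(m);i=1+np.argmax(st[1:,4]);print(n,"blob",st[i],c[i])
  c_,r,ang=None,None,None
  ys,xs=np.where(l==i);print(" rect",cv2.minAreaRect(np.c_[xs,ys].astype(np.float32)))
  for dz in(0,5):
   u=np.vstack([proj(n,np.c_[571.3+19*np.cos(a),14+19*np.sin(a),0*a+z+dz],P) for z in(120,152)]);print(" pred",dz,u.min(0).round(1),(u.max(0)-u.min(0)).round(1))
rep("wrist",im,(260,180,372,330),65,P)
rep("scene",sc,(280,165,325,215),45)
E
```

```text
clock: 19.38
eef_pos: [571.8, 14.3, 126.3]
eef_rot: [-3.141, -0.0, 1.664]
wrist_force: [-0.7, 0.3, -0.4]
finger_gap: 60.7
finger_force: 0.0
clock: 19.8
eef_pos: [572.3, 14.3, 240.2]
eef_rot: [3.138, 0.0, 1.664]
wrist_force: [-0.3, -0.4, -0.5]
finger_gap: 61.2
finger_force: 0.0
clock: 20.22
eef_pos: [571.6, 14.3, 235.4]
wrist blob [ 288  213   56   64 2771] [315.71815229 245.21797185]
 rect ((315.5, 244.5), (63.0, 55.0), 90.0)
 pred 0 [286.3 211.1] [59. 67.]
 pred 5 [285.8 212.7] [60.1 68.3]
scene blob [292 187  16  20 271] [299.88929889 196.49815498]
 rect ((299.5, 196.5), (19.0, 15.0), 90.0)
 pred 0 [292.2 185.5] [17.3 21.3]
 pred 5 [292.1 183.7] [17.4 21.3]
```

```bash
python3 -c "
from cell import manip
print(manip.sign_off())"
```

```text
the job is handed in; nothing more can be done
None
```

I handed in the finished job at about 20 s: by force and camera checks, the spring sits level on the dispenser's top with its foot opening around the key, the black cap rests level on it, and the gripper is clear.

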